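# Nip a pack of thrust washers in the V-jaw draw clamp and hold it at the mark

## Task

I want to draw a match line down the rims of the three equal bronze thrust washers (the 60 mm ones, not the bigger dark one), so be my third hand: lay them flat and squarely one on another on the rest of the clamp, between its two V jaws, and let go of them. Then take the clamp's pull bar and draw it out against its spring until the line on the sliding index strip meets the line on the block, so that the jaws nip the pile true, and keep it there: finish while still holding the bar, your hand off the washers, and leave the other things on the bench alone.

Things in the scene. Friction and masses are not known exactly. Their poses are not given: they have to be found in the camera images.
- jig: V-jaw draw clamp screwed to the bench: grey base 193 x 112 x 10 mm; from front to back a guide block with fixed V jaw, a flat rest (34 mm wide, top 50 mm up), a sliding V jaw. Jaw tops 72 mm up; 90 degree Vs, up to 30 mm either side of the centre line, so the rest is open to the fingers at +y and -y. Origin: bench level, below the seat; x points away from the pull bar, y left, z up
- seat (a point): on top of the rest, 50 mm above the bench: where a 60 mm disc centred here just bears on the fixed V in front of it. Clamp open, the sliding V stands 14 mm farther back, so a washer lowered 4 to 10 mm behind this point (jig +x) touches neither V; the closing jaw pushes the pile forward into the fixed V. Axes as the jig's
- pull_bar: the clamp's handle: level round bar, grip sleeve 18 mm thick and 48 mm long, lying along the jig's y between two 12 mm draw rods (y = +-32 mm) that move with it. Origin: mid-bar, 30 mm above the bench; axes as the jig's. At rest 152 mm in front of the seat (jig -x), with 68 mm free between it and the guide block: take it from above, a finger before and one behind
- jaw (a joint): compression of the jaw spring (m). The sliding jaw rides on the draw rods, a spring behind it: 0 while it moves along freely; grows once the pile stops it after some 14 mm of pull, to about 0.006 at the mark. Nip on the pile: 3.2 N + 800 N/m times this value
- strip_line (a point): fine dark line across the flat steel index strip (10 mm wide, top 49 mm above the bench, 36 mm left of the clamp's centre line). Fixed to the pull bar. Bar and strip slide straight along the jig's -x: at rest the line is 20 mm behind block_line, the stop is 8 mm past it. A return spring draws them back: 3.5 N at rest, 8 N at the mark, there about 16 N with the jaw spring's nip on a pile
- block_line (a point): fixed fine dark line on top of the guide block, seen either side of the strip (this point is given at the strip's top, 49 mm above the bench). At the mark strip_line and block_line meet
- washer_1: bronze thrust washer, a flat ring of 60 mm outside diameter, 8 mm thick, bore about 35 mm, 0.11 kg; one of three alike that belong in the clamp. Lies flat on the bench at the start. Origin: centre of its underside; z is its axis
- washer_2: bronze thrust washer, a flat ring of 60 mm outside diameter, 8 mm thick, bore about 35 mm, 0.11 kg; one of three alike that belong in the clamp. Lies flat on the bench at the start. Origin: centre of its underside; z is its axis
- washer_3: bronze thrust washer, a flat ring of 60 mm outside diameter, 8 mm thick, bore about 35 mm, 0.11 kg; one of three alike that belong in the clamp. Lies flat on the bench at the start. Origin: centre of its underside; z is its axis
- big_washer: a larger dark steel thrust washer, 68 mm across and 9 mm thick, lying flat on the bench; not part of the pack. Origin: centre of its underside
- paint_marker: marker pen, 135 mm long and 17 mm thick, lying on the bench in front of the washers; leave it. Origin: under its middle
- short_pin: steel pin, 30 mm across and 75 mm high, standing on end behind the work; leave it. Origin: centre of its underside
- tape: tape measure, 34 x 80 x 62 mm, standing on the bench left of the clamp; leave it. Origin: centre of its underside
There are look-alikes about, which are no part of the job. What is shaped like the washer_2 but purple or turquoise is not meant.

How it is judged:
By the outcome, as a careful person would: the job done as asked, in the order asked, and still so for the second after the job is handed in, while the arm keeps its last pose, push and grip.
It also fails if it takes over 69 s, if anything falls off the work surface, if the arm or the gripper's body presses on something with over 40 N, if the wrist force passes 120 N, or if a joint passes its speed limit or range.

## Robot

A 6-joint arm with a two-finger parallel gripper is mounted at the origin on a cart in front of the work surface, level with it; the furniture and walls round the work are solid. World frame = base frame: x ahead of the robot, y to its left, z up, the work surface at z = 0. Lengths are in mm, angles in rad, forces in N, time in s.
With the tool pointing down it reaches from about 350 to 775 mm from the base axis. Payload 7.3 kg.
Tool frame: the origin (TCP) lies at the very end of the fingers, on their centre line; the grasp point (between the pads) lies behind it (bot.grip_point_offset is the z of the grasp point in the tool frame, in mm); z points along the fingers, y is the line along which they close (so a half turn about z gives the same grasp; the last joint's range is limited). The gripper opens to 92 mm and grips with 3 to 60 N. Pads are 19 mm wide; open, the fingers measure 130 mm over their backs; the gripper's body (75 mm by 190 mm) begins 47 mm behind the grasp point.
Start: joints at [1.001, 0.342, 1.524, -0, 1.275, -0.146], TCP at [215.883, 478.581, 226.741] pointing down, gripper open.
Joint ranges: [-2.53, 2.53], [-0.77, 2.02], [0.04, 2.7], [-1, 4.14], [0.28, 2.66], [-3.11, 3.11]. Speed limits (rad/s): [2.57, 2.57, 3.14, 3.14, 3.14, 3.14].

## Interface

Orientations are given as [roll, pitch, yaw] about the fixed x, y, z axes, in that order (R = Rz(yaw) Ry(pitch) Rx(roll)).
In Python, from plant import bot gives the robot as it stands. The module is installed in compiled form; this text tells all that it offers.
- The arm moves only by the shell command python3 -m crank 'ROWS'. ROWS is JSON, a list that holds one entry, the list of rows, each a list of 5 numbers: the opening, from 0 (shut) to 1 (fully open), then the shift along the tool's x, y, z in cm, then the turn about the tool's z in degrees. In form: [[[claw, x, y, z, turn], ...]]. A call has exactly 10 rows; each row is the pose to reach, as a shift and turn from the pose commanded when the call began, along the tool's axes at that moment; what a row does not reach only later rows make up. A row lasts 1/10 s, in which the tool goes at most 50 mm and 8.59 degrees, less where a joint would pass 70% of its speed; a pose out of reach is approached as far as the arm can. A call with a gripper value outside its range is refused whole. The fingers move at their own pace and stop on an object; the grip force is fixed at half the most. Time passes only in rows, so rows that repeat a pose let the fingers close, or fill a call up. It gives the time, the measured TCP pose, the force, the opening and the grip force at its end, in the units of the state.
- bot.get_obs(): the state, without advancing time (a new reading comes with each control period).
- bot.capture(name): name is "side" or "top"; returns (picture, depth): 420x560x3 uint8, red, green, blue; 420x560 float32, mm along the optical axis (not along the pixel's ray), 0 where there is no reading.
- bot.calibration(name): a dict with "vertical_fov" (degrees; the focal length in pixels is half the picture's height over the tangent of half this angle, whatever the lens; pixels are square), "cx", "cy" (the principal point, pixels), "D" ([k1, k2, p1, p2, k3] as OpenCV has them; the pictures are not rectified), "rvec" (rotation vector, rad) and "tvec" (3), from world to camera coordinates, as OpenCV has them. Camera axes: x right, y down, z forward; pixel columns grow to the right and rows downward; lengths in mm; the calibration is good to about 2 mm. A picture is of the moment at which its call begins. calibration takes no time and is no camera call.
- bot.close_job(): hands the job in; it is judged then, once.
The state is a dict: "time": time; "joint_positions": joint angles; "dq": joint speeds; "tau": joint torques, N m; "tool_pos": TCP position; "tcp_rot": TCP orientation; "contact_force": force on the tool from outside, world axes, zero at the start; "moment": the same for the moment, N m; "grip_width": finger opening in mm; "finger_force": force on a finger pad.
Only numpy, scipy, OpenCV 4.12 (cv2) and the standard library are available. Lean on these libraries where they do the work, as an engineer would, in place of code of your own. Each camera call takes 0.05 s, during which the arm holds its last target. There are 200 camera calls.

## Working session

There is one attempt and no reset: what is moved stays moved. The work goes in short steps, Python scripts to look and compute and a shell command to move; the robot and the scene stay as the last step left them, time stands still between calls to the robot, and variables do not carry over. Pictures are saved under pics/ and viewed, at most 11 in all, crops included, and the job is handed in when it is done.

```bash
mkdir -p pics; cat > h.py <<'E'
import numpy as np, cv2
from plant import bot
def cam(n):
    c=bot.calibration(n); f=210/np.tan(np.radians(c["vertical_fov"])/2)
    K=np.array([[f,0,c["cx"]],[0,f,c["cy"]],[0,0,1.]]); R=cv2.Rodrigues(np.array(c["rvec"],float))[0]
    return K,np.array(c["D"],float),R,np.array(c["tvec"],float).ravel()
def onplane(n,px,z):
    K,D,R,t=cam(n); u=cv2.undistortPoints(np.array(px,float).reshape(-1,1,2),K,D).reshape(-1,2)
    d=np.c_[u,np.ones(len(u))]@R; o=-R.T@t
    return o+d*((z-o[2])/d[:,2])[:,None]
def proj(n,P):
    K,D,R,t=cam(n); return cv2.projectPoints(np.array(P,float).reshape(-1,1,3),cv2.Rodrigues(R)[0],t,K,D)[0].reshape(-1,2)
def cloud(n,depth):
    K,D,R,t=cam(n); v,u=np.mgrid[0:420,0:560]
    w=cv2.undistortPoints(np.c_[u.ravel(),v.ravel()].astype(float).reshape(-1,1,2),K,D).reshape(-1,2)
    P=(np.c_[w,np.ones(len(w))]*depth.reshape(-1,1)-t)@R
    return P.reshape(420,560,3)
def snap(n,name,box=None,s=1):
    im,d=bot.capture(n); np.savez('last_'+n,im=im,d=d); o=im[:,:,::-1]
    if box: o=o[box[1]:box[3],box[0]:box[2]]
    cv2.imwrite('pics/'+name+'.png',cv2.resize(o,None,fx=s,fy=s,interpolation=cv2.INTER_CUBIC)); return im,d
E
python3 - <<'E'
from h import *
snap('top','top0',s=1.4); snap('side','side0',s=1.4)
for n in('top','side'):
    K,D,R,t=cam(n); print(n,K[0,0],D,-R.T@t,R[2])
o=bot.get_obs();print(o,bot.grip_point_offset)
E
```

```text
top 525.1646274530098 [0.02253035 0.         0.         0.         0.        ] [ 485.83339264  134.61994311 1528.54740352] [ 0.07492722 -0.00304885 -0.99718434]
side 403.53142135213324 [-0.11931607  0.          0.          0.          0.        ] [ 892.53953497 1210.56997232  733.14326601] [-0.23463538 -0.82303006 -0.51726952]
{'time': 0.1, 'joint_positions': array([ 1.00097994e+00,  3.42627464e-01,  1.52488860e+00, -1.89754258e-05,
        1.27541395e+00, -1.45992286e-01]), 'dq': array([-0.00035313,  0.00031299, -0.00272302,  0.00033387, -0.00142553,
       -0.0004468 ]), 'tau': array([ 5.44867580e-04, -4.32005596e+01, -2.44693637e+01,  7.18445540e-02,
        5.25597122e-02, -7.26399412e-05]), 'tool_pos': array([215.69449435, 478.25724282, 226.13922327]), 'tcp_rot': array([-3.14026687e+00, -1.76599075e-04,  2.71777397e+00]), 'contact_force': array([ 0.5635237 ,  0.58488276, -0.35379407]), 'moment': array([ 0.00037916, -0.00779995, -0.07763148]), 'finger_force': 0.0, 'grip_width': 91.98797702120505} -18.8
```

View pics/top0.png

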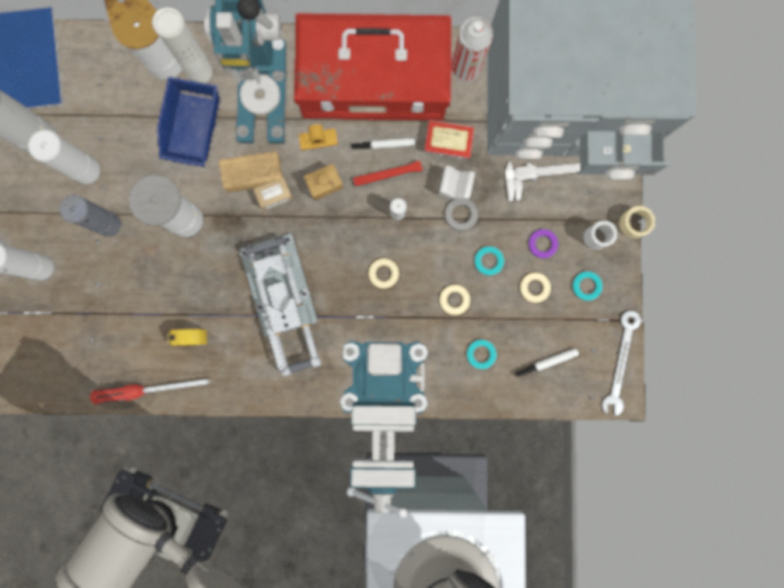

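View pics/side0.png

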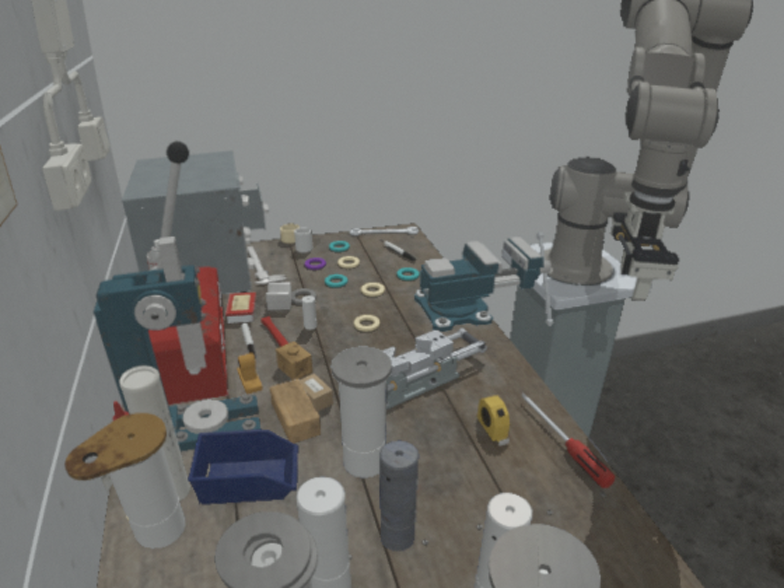

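Picture (1.4x): the bronze rings are at (384,273), (455,299) and (535,288). The look-alikes are turquoise at (489,261), (482,354) and (588,286), purple at (543,243), and the big dark washer at (461,214). The clamp runs from (268,245) to its bar at about (300,367). I choose the three pale bronze rings and check them, along with the clamp, in close crops.

```bash
python3 - <<'E'
from h import *
z=np.load('last_top.npz'); im=z['im'];d=z['d']
o=im[:,:,::-1]
a=cv2.resize(o[160:275,160:240],None,fx=5,fy=5,interpolation=cv2.INTER_CUBIC)
b=cv2.resize(o[140:260,250:435],None,fx=2,fy=2,interpolation=cv2.INTER_CUBIC)
c=np.zeros((575,775,3),np.uint8); c[:575,:400]=a; c[:240,405:775]=b; cv2.imwrite('pics/crop1.png',c)
P=cloud('top',d)
hsv=cv2.cvtColor(im,cv2.COLOR_RGB2HSV)
for nm,(u,v) in dict(A=(384,273),B=(455,299),C=(535,288)).items():
    u/=1.4;v/=1.4;u=int(u);v=int(v)
    m=np.zeros((420,560),np.uint8); h=hsv[v-20:v+21,u-20:u+21].astype(int)
    m[v-20:v+21,u-20:u+21]=((h[...,2]>170)&(h[...,1]>40)&(h[...,0]>14)&(h[...,0]<35))
    cs,_=cv2.findContours(m,cv2.RETR_EXTERNAL,cv2.CHAIN_APPROX_NONE); q=max(cs,key=cv2.contourArea)
    w=onplane('top',q.reshape(-1,2),8); (x,y),r=cv2.minEnclosingCircle(w[:,:2].astype(np.float32))
    e=cv2.fitEllipse(w[:,:2].astype(np.float32)); print(nm,h[20-10:22-10,20].tolist(),x,y,r,e, np.median(P[m>0][:,2]))
# jig height map points
g=P[160:275,160:240]; 
for lo,hi in((68,76),(46,54),(55,67)):
    mm=(g[...,2]>lo)&(g[...,2]<hi); print(lo,mm.sum())
zz=np.clip(g[...,2]*3,0,255).astype(np.uint8); cv2.imwrite('pics/jigz.png',cv2.resize(zz,None,fx=5,fy=5,interpolation=cv2.INTER_NEAREST))
E
```

```text
A [[23, 55, 223], [23, 53, 244]] 636.947265625 134.48477172851562 31.957155227661133 ((637.163330078125, 134.62767028808594), (60.897891998291016, 61.819175720214844), 28.81220817565918) 6.312251775460077
B [[23, 60, 188], [23, 53, 234]] 583.8666381835938 -13.721391677856445 32.557437896728516 ((583.898681640625, -13.650591850280762), (61.87997817993164, 62.64649963378906), 25.38308334350586) 5.046004701969247
C [[23, 55, 221], [23, 51, 249]] 610.8362426757812 -180.50413513183594 32.78627014160156 ((610.682373046875, -180.97613525390625), (62.14521026611328, 63.40562057495117), 71.08723449707031) 5.349001711853084
68 410
46 456
55 108
```

View pics/crop1.png

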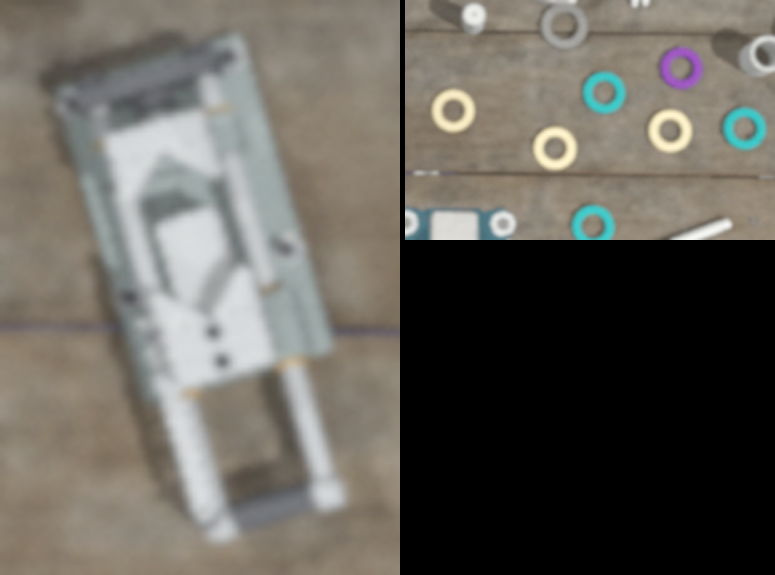

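```bash
python3 - <<'E'
from h import *
f=lambda p:np.array(p)/5.+160-0.4
def s(p,z,l): 
    w=onplane('top',f(p),z); print(l,w.round(1)[:,:2].tolist()); return w[:,:2]
b=s([(243,35),(333,350),(58,95),(145,400)],10,'base')
for i,j in((0,1),(2,3),(0,2),(1,3)):
    e=b[i]-b[j];print(np.hypot(*e),np.degrees(np.arctan2(e[1],e[0])))
v=s([(205,312),(170,157)],72,'apex'); e=v[1]-v[0];print(np.hypot(*e),np.degrees(np.arctan2(e[1],e[0])))
r=s([(270,507)],39,'bar'); 
s([(155,290),(243,262)],72,'V tips fixed'); s([(128,197),(213,185)],72,'slide tips')
z=np.load('last_top.npz');P=cloud('top',z['d']);g=P[160:275,160:240].reshape(-1,3)
m=(g[:,2]>67)&(g[:,2]<77);print(cv2.minAreaRect(g[m][:,:2].astype(np.float32)), np.median(g[m][:,2]))
E
```

```text
base [[717.2, 326.6], [534.3, 270.9], [680.7, 433.3], [504.3, 378.6]]
191.2085492687819 16.952127564061584
184.68684306341888 17.217589851573056
112.74174686996625 -71.10281386318486
111.85362451715096 -74.42956760072951
apex [[552.6, 336.6], [638.7, 358.0]]
88.75959088238757 13.923830424707885
bar [[444.5, 302.1]]
V tips fixed [[564.5, 364.6], [580.6, 316.2]]
slide tips [[616.1, 380.8], [623.4, 333.7]]
((588.221923828125, 345.3021240234375), (147.2843780517578, 57.90061569213867), 17.643478393554688) 71.14877470386625
```

View pics/jigz.png

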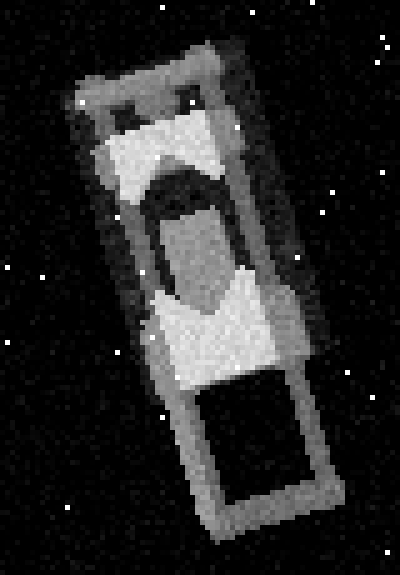

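```bash
cat > fit.py <<'E'
from h import *
from scipy.optimize import minimize
def fit(n=6):
    d=np.median([bot.capture('top')[1] for _ in range(n)],0).astype(np.float32)
    P=cloud('top',d)[160:275,160:240].reshape(-1,3)
    # robust to ray displacement: use only xy of the actual points
    hi=(P[:,2]>62)
    S=lambda x:1/(1+np.exp(-x/1.0))
    def c(p):
        a=p[2];X=P[:,0]-p[0];Y=P[:,1]-p[1]
        x=X*np.cos(a)+Y*np.sin(a);y=-X*np.sin(a)+Y*np.cos(a)
        inb=S(30-abs(y))
        pf=S(abs(y)-42.4-x)*inb; ps=S(x-56.4+abs(y))*inb
        w=(x>-60)&(x<70)&(abs(y)<45)
        pr=np.clip(pf+ps,0,1)
        return np.sum(w*(pr-hi)**2)+ 1e-3*np.sum(~w&hi)
    best=min((minimize(c,[x,y,.3],method='Nelder-Mead',options=dict(initial_simplex=[[x,y,.3],[x+5,y,.3],[x,y+5,.3],[x,y,.36]])) for x in(580,590,600) for y in(340,350)),key=lambda r:r.fun)
    return best.x,best.fun,P
if __name__=='__main__':
    p,f,P=fit(); print(p,np.degrees(p[2]),f)
    a=p[2];ex=np.array([np.cos(a),np.sin(a)]);print('bar expected',p[:2]-152*ex)
    X=(P[:,:2]-p[:2]);x=X@ex;y=X@np.array([-ex[1],ex[0]])
    m=(x<-120)&(x>-175)&(P[:,2]>25)&(P[:,2]<45)&(abs(y)<24)
    print('bar seen x,y,z',np.median(x[m]),x[m].min(),x[m].max(),P[m][:,2].max())
    m=(P[:,2]>20)&(x<-110);print('rods y',np.percentile(y[m],[1,99]))
    m=(P[:,2]>62);print('jaw y',np.percentile(y[m],[2,98]),np.median(P[m][:,2]))
    m=(abs(x)<25)&(abs(y)<12);print('rest z',np.median(P[m][:,2]))
E
python3 fit.py
```

```text
[5.90350555e+02 3.48227023e+02 3.02696735e-01] 17.343245374072726 57.67677887504048
bar expected [445.26107092 302.91651944]
bar seen x,y,z -153.15582583327904 -162.1766814846015 -125.24268668185992 43.189486368268085
rods y [-40.84119095  37.92756979]
jaw y [-29.17556131  25.09509489] 70.89213036719278
rest z 49.07381474705336
```

Checks: the ring outer diameters measure about 61 mm and the rest height 49 mm. The bar is at −153 mm and the yaw is 17.3° ± 0.3, so all of these agree with the description. The seat is about (590.7, 347.2). I'll pick with tool y along jig y, starting with the nearest washer.

```bash
cat > plan.py <<'E'
import sys
from h import *
from scipy.spatial.transform import Rotation as Ro
def go(x,y,z,yaw=197.3):
    o=bot.get_obs(); R=Ro.from_euler('xyz',o['tcp_rot']).as_matrix()
    d=R.T@(np.array([x,y,z])-o['tool_pos'])/10
    t=-(yaw-np.degrees(o['tcp_rot'][2])+180)%360-180 if False else -(((yaw-np.degrees(o['tcp_rot'][2])+180)%360)-180)
    print('to',x,y,z,'cm',d.round(2),'turn',round(t,2))
o=bot.get_obs();print('t',round(o['time'],2),'pos',o['tool_pos'].round(1),'rpy',np.degrees(o['tcp_rot']).round(2),'F',o['contact_force'].round(1),'w',round(o['grip_width'],1),'ff',round(o['finger_force'],1),'q',o['joint_positions'].round(2))
for a in sys.argv[1:]: go(*map(float,a.split(',')))
E
python3 plan.py 637,134.5,120 637,134.5,2
```

```text
t 0.4 pos [215.9 478.5 226.6] rpy [-179.99   -0.    155.72] F [1.2 0.4 0.2] w 91.9 ff 0.0 q [ 1.    0.34  1.52 -0.    1.28 -0.15]
to 637.0 134.5 120.0 cm [-52.54 -14.04  10.66] turn -41.58
to 637.0 134.5 2.0 cm [-52.54 -14.04  22.46] turn -41.58
```

```bash
python3 -m crank '[[[0.85,-5,-1.4,0,-4],[0.85,-10,-2.8,0,-8],[0.85,-15,-4.2,0,-12],[0.85,-20,-5.6,1,-16],[0.85,-25,-7,2,-20],[0.85,-29.5,-8,3,-24],[0.85,-34,-9.2,4,-29],[0.85,-38.5,-10.4,5,-34],[0.85,-43,-11.6,6,-38],[0.85,-47,-12.6,7,-41.6]]]'; python3 plan.py 637,134.5,60 637,134.5,2
```

```text
time: 1.4
tool_pos: [594.2, 168.5, 156.2]
tcp_rot: [-3.142, 0.0, -2.837]
contact_force: [0.6, -0.4, 0.3]
grip_width: 78.0
finger_force: 0.0
t 1.4 pos [594.2 168.5 156.2] rpy [-1.8000e+02  2.0000e-02 -1.6257e+02] F [ 0.6 -0.4  0.3] w 78.0 ff 0.0 q [ 0.15  0.57  1.36 -0.    1.22 -1.72]
to 637.0 134.5 60.0 cm [-3.07 -4.52  9.62] turn 0.13
to 637.0 134.5 2.0 cm [-3.06 -4.52 15.42] turn 0.13
```

```bash
python3 -m crank '[[[0.85,-1.5,-2.2,2,0],[0.85,-3.06,-4.52,5,0.1],[0.85,-3.06,-4.52,8,0.1],[0.85,-3.06,-4.52,11,0.1],[0.85,-3.06,-4.52,13,0.1],[0.85,-3.06,-4.52,14,0.1],[0.85,-3.06,-4.52,14.8,0.1],[0.85,-3.06,-4.52,15.3,0.1],[0.85,-3.06,-4.52,15.4,0.1],[0.85,-3.06,-4.52,15.4,0.1]]]'; python3 - <<'E'
from h import *
snap('side','pick1',(200,150,340,255),5)
E
python3 plan.py 637,134.5,2
```

```text
time: 2.4
tool_pos: [635.6, 136.5, 3.5]
tcp_rot: [-3.141, 0.001, -2.841]
contact_force: [-0.7, 0.1, 0.3]
grip_width: 78.2
finger_force: 0.0
t 2.45 pos [635.7 136.6   3.7] rpy [-1.7998e+02  9.0000e-02 -1.6277e+02] F [ 0.4  0.1 -0.1] w 78.1 ff 0.0 q [ 0.09  0.79  1.39  0.    0.96 -1.78]
to 637.0 134.5 2.0 cm [-0.06 -0.23  0.17] turn -0.07
```

View pics/pick1.png

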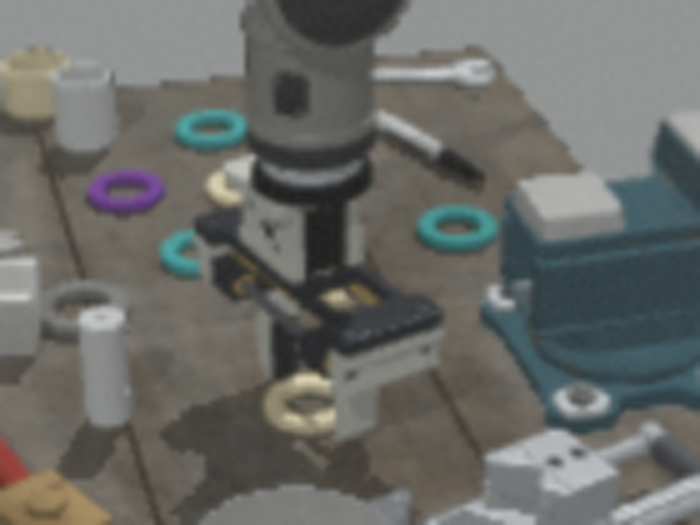

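```bash
python3 - <<'E'
from h import *
print(onplane('side',[(200+303/5,150+402/5)],8))
t=bot.get_obs()['tool_pos']
y=np.array([-.298,.954,0])
p=proj('side',[t+y*39,t-y*39,[637,134.5,8],t+y*58]); print((p-[200,150])*5)
E
```

```text
[[643.37156946 138.20748616   8.        ]]
[[345.56559916 432.62024018]
 [283.53141756 377.47311589]
 [311.10257966 397.56176157]
 [361.49706009 446.77344437]]
```

The picture shows the fingers straddling the ring. The ring's left edge is at 265 and its width about 88 px, so its centre is about (309,402) against a projected (311,398). That's good enough to close.

```bash
python3 -m crank '[[[0.85,0,-0.2,0.15,0],[0.6,0,-0.2,0.15,0],[0.5,0,-0.2,0.15,0],[0.5,0,-0.2,0.15,0],[0.5,0,-0.2,0.15,0],[0.5,0,-0.2,0.15,0],[0.5,0,-0.2,0.15,0],[0.5,0,-0.2,-1,0],[0.5,0,-0.2,-4,0],[0.5,0,-0.2,-8,0]]]'; python3 plan.py 597.4,349.3,90 597.4,349.3,52.5
```

```text
time: 3.45
tool_pos: [634.2, 134.5, 82.1]
tcp_rot: [3.14, -0.004, -2.841]
contact_force: [0.6, 0.6, -1.2]
grip_width: 57.9
finger_force: 30.0
t 3.45 pos [634.2 134.5  82.1] rpy [ 179.93   -0.26 -162.78] F [ 0.6  0.6 -1.2] w 57.9 ff 30.0 q [ 0.09  0.7   1.33  0.    1.12 -1.78]
to 597.4 349.3 90.0 cm [-2.84 21.61 -0.78] turn -0.08
to 597.4 349.3 52.5 cm [-2.85 21.6   2.97] turn -0.08
```

```bash
python3 -m crank '[[[0.5,0,0,-2,0],[0.5,0,2,-5,0],[0.5,0,4,-8,0],[0.5,0,7,-8,0],[0.5,0,10,-8,0],[0.5,0,13,-8,0],[0.5,0,16,-8,0],[0.5,0,17,-8,0],[0.5,0,17,-8,0],[0.5,0,17,-8,0]]]'; python3 - <<'E'
from h import *
t=bot.get_obs()['tool_pos']; p=proj('side',[t])[0].astype(int); print(p)
x0=max(0,p[0]-55);y0=max(0,p[1]-50)
im,d=snap('side','hold1',(x0,y0,x0+110,y0+85),6)
print(x0,y0,(proj('side',[t])-[x0,y0])*6, (proj('side',[t+[0,0,4]])-[x0,y0])*6)
E
python3 plan.py
```

```text
time: 4.45
tool_pos: [585.7, 296.1, 162.9]
tcp_rot: [-3.141, 0.0, -2.841]
contact_force: [-0.4, 0.3, -1.4]
grip_width: 58.0
finger_force: 30.0
[293 210]
238 160 [[331.93316787 305.28570971]] [[332.13493994 297.82981031]]
t 4.5 pos [585.9 295.7 162.9] rpy [-179.97    0.   -162.83] F [-0.3 -0.1 -0.4] w 58.4 ff 30.0 q [ 0.35  0.63  1.22 -0.    1.29 -1.52]
```

View pics/hold1.png

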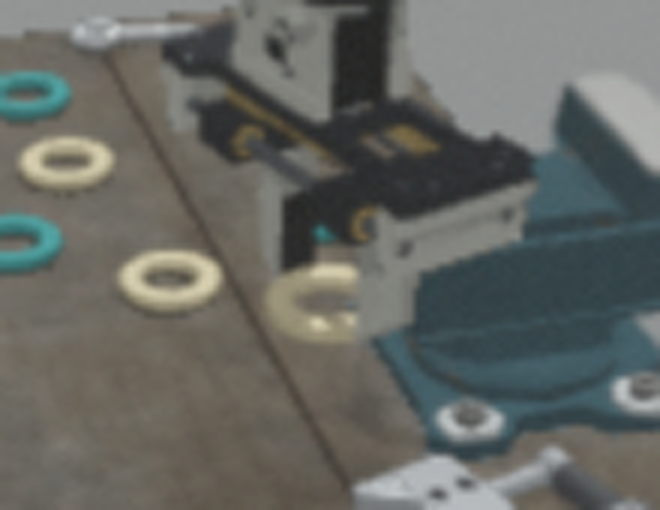

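```bash
cat > held.py <<'E'
from h import *
from scipy.optimize import least_squares
im,d=bot.capture('side'); P=cloud('side',d); o=bot.get_obs();t=o['tool_pos']
h=cv2.cvtColor(im,cv2.COLOR_RGB2HSV).astype(int)
r=P-t; m=(np.hypot(r[...,0],r[...,1])<50)&(abs(r[...,2])<16)&(h[...,0]>14)&(h[...,0]<32)&(h[...,1]>35)
print('n',m.sum(),'z med',np.median(r[m][:,2]))
cs,_=cv2.findContours(m.astype(np.uint8),cv2.RETR_EXTERNAL,cv2.CHAIN_APPROX_NONE); q=max(cs,key=cv2.contourArea)[:,0]
# outer left/top/bottom silhouette: fit centre so that silhouette of 60x8 ring touches leftmost, topmost, bottommost
print('img box',q.min(0),q.max(0))
a=np.radians(17.3);ex=np.array([np.cos(a),np.sin(a),0]);ey=np.array([-np.sin(a),np.cos(a),0])
th=np.linspace(0,2*np.pi,181)
def box(dx,zb):
    c=t+ex*dx+[0,0,zb]; R=[]
    for z in(0,8): R.append(proj('side',c+[0,0,z]+30*(np.cos(th)[:,None]*ex+np.sin(th)[:,None]*ey)))
    R=np.vstack(R); return R.min(0),R.max(0)
for dx in(-8,-4,0,4,8,12): print(dx,*[x.round(1) for x in box(dx,-1)])
E
python3 held.py
```

```text
n 136 z med 6.523686052267621
img box [282 203] [296 216]
-8 [284.7 202.5] [306.4 215.9]
-4 [283.6 202.9] [305.2 216.4]
0 [282.4 203.3] [304.1 216.8]
4 [281.2 203.7] [302.9 217.2]
8 [280.  204.1] [301.7 217.6]
12 [278.7 204.4] [300.6 218. ]
```

The held ring is centred on the TCP within about 2 mm: its left edge is at u=282, as predicted for zero offset. Now to place it.

```bash
python3 plan.py 597.4,349.3,110 597.4,349.3,53.5
```

```text
t 4.55 pos [586.  295.5 162.8] rpy [-179.98    0.   -162.86] F [-0.5 -0.1  0.1] w 57.8 ff 30.0 q [ 0.35  0.63  1.22 -0.    1.29 -1.52]
to 597.4 349.3 110.0 cm [-2.68  4.8   5.28] turn -0.16
to 597.4 349.3 53.5 cm [-2.68  4.8  10.93] turn -0.16
```

```bash
python3 -m crank '[[[0.5,-1.3,2.4,0,0],[0.5,-2.7,4.8,1,0],[0.5,-2.7,4.8,3,0],[0.5,-2.7,4.8,6,0],[0.5,-2.7,4.8,8,0],[0.5,-2.7,4.8,9,0],[0.5,-2.7,4.8,9.6,0],[0.5,-2.7,4.8,9.8,0],[0.5,-2.7,4.8,9.8,0],[0.5,-2.7,4.8,9.8,0]]]'; python3 - <<'E'
from h import *
t=bot.get_obs()['tool_pos']; p=proj('side',[t])[0].astype(int)
x0=p[0]-55;y0=p[1]-50
snap('side','place1',(x0,y0,x0+120,y0+100),6)
print(x0,y0,(proj('side',[t])-[x0,y0])*6)
E
python3 plan.py 597.4,349.3,53.5
```

```text
time: 5.55
tool_pos: [597.7, 350.9, 66.0]
tcp_rot: [3.141, 0.002, -2.841]
contact_force: [0.5, -0.5, 0.0]
grip_width: 58.0
finger_force: 30.0
239 201 [[332.45470179 300.58522325]]
t 5.6 pos [597.6 350.9  65.9] rpy [ 1.7998e+02  1.1000e-01 -1.6279e+02] F [-0.4 -0.  -1.3] w 58.1 ff 30.0 q [ 0.42  0.79  1.2   0.    1.15 -1.45]
to 597.4 349.3 53.5 cm [ 0.07 -0.15  1.24] turn -0.09
```

View pics/place1.png

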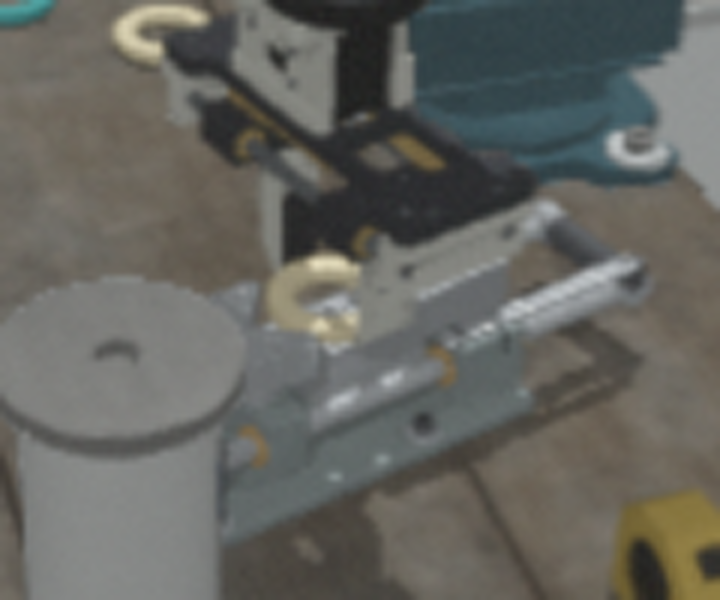

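The ring hangs between the V jaws at (315,300), and the near finger is in the open side at (390,310), clear of both jaws. Now lower and release.

```bash
python3 -m crank '[[[0.5,0.1,-0.15,0.5,0],[0.5,0.1,-0.15,0.9,0],[0.5,0.1,-0.15,1.2,0],[0.5,0.1,-0.15,1.25,0],[0.5,0.1,-0.15,1.3,0],[0.5,0.1,-0.15,1.3,0],[0.66,0.1,-0.15,1.3,0],[0.75,0.1,-0.15,1.3,0],[0.8,0.1,-0.15,1.3,0],[0.8,0.1,-0.15,1.3,0]]]'; python3 plan.py
```

```text
time: 6.6
tool_pos: [596.6, 349.1, 52.0]
tcp_rot: [3.142, 0.0, -2.841]
contact_force: [-0.2, 0.3, 0.8]
grip_width: 72.9
finger_force: 0.0
t 6.6 pos [596.6 349.1  52. ] rpy [ 1.8000e+02  3.0000e-02 -1.6278e+02] F [-0.2  0.3  0.8] w 72.9 ff 0.0 q [ 0.42  0.8   1.21  0.    1.13 -1.45]
```

```bash
python3 -m crank '[[[0.8,0,0,-2,0],[0.8,0,0,-5,0],[0.8,0,0,-8,0],[0.8,0,-3,-9,0],[0.8,0,-7,-9,0],[0.8,0,-11,-9,0],[0.8,0,-15.5,-9,0],[0.8,0,-20,-9,0],[0.8,0,-24.5,-9,0],[0.8,0,-28,-9,0]]]'; cat > pile.py <<'E'
from h import *
im,d=bot.capture('top'); h=cv2.cvtColor(im,cv2.COLOR_RGB2HSV).astype(int)
import sys; z=float(sys.argv[1]); s=np.array([590.7,347.2])
m=((h[...,0]>14)&(h[...,0]<32)&(h[...,1]>35)&(h[...,2]>150)).astype(np.uint8)
u,v=proj('top',[[597,349,z]])[0]; M=np.zeros_like(m); M[int(v)-22:int(v)+22,int(u)-22:int(u)+22]=1; m*=M
cs,_=cv2.findContours(m,cv2.RETR_EXTERNAL,cv2.CHAIN_APPROX_NONE); q=max(cs,key=cv2.contourArea).reshape(-1,2)
e=cv2.fitEllipse(onplane('top',q,z)[:,:2].astype(np.float32)); a=np.radians(17.3); r=np.array(e[0])-s
print('centre',e[0],e[1],'jig xy',r@[np.cos(a),np.sin(a)],r@[-np.sin(a),np.cos(a)])
P=cloud('top',d);print('z',np.median(P[m>0][:,2]))
E
python3 pile.py 58; python3 plan.py 583.9,-13.7,80 583.9,-13.7,2
```

```text
time: 7.6
tool_pos: [680.0, 78.7, 141.9]
tcp_rot: [-3.141, 0.0, -2.842]
contact_force: [0.4, -0.5, -0.7]
grip_width: 73.3
finger_force: 0.0
centre (597.66162109375, 350.10479736328125) (58.51935577392578, 59.7959098815918) jig xy 7.510496671431495 0.7031754568288835
z 56.93679025041709
t 7.65 pos [681.4  73.3 141.8] rpy [-1.7981e+02  4.0000e-02 -1.6307e+02] F [ 0.8 -3.5 -0.1] w 73.4 ff 0.0 q [-0.    0.71  1.14 -0.    1.29 -1.87]
to 583.9 -13.7 80.0 cm [11.87 -5.46  6.19] turn -0.37
to 583.9 -13.7 2.0 cm [11.87 -5.43 13.99] turn -0.37
```

```bash
python3 -m crank '[[[0.82,3,-1.5,0,0],[0.82,6,-3,1,0],[0.82,9,-4.5,2,0],[0.82,12,-6.2,4,0],[0.82,12,-6.2,7,0],[0.82,12,-6.2,10,0],[0.82,12,-6.2,11.5,0],[0.82,12,-6.2,11.5,0],[0.82,12,-6.2,11.5,0],[0.82,12,-6.2,11.5,0]]]'; python3 plan.py 583.9,-13.7,2
```

```text
time: 8.65
tool_pos: [584.1, -13.1, 28.1]
tcp_rot: [-3.141, 0.002, -2.841]
contact_force: [-0.3, 0.1, -0.7]
grip_width: 75.3
finger_force: 0.0
t 8.65 pos [584.1 -13.1  28.1] rpy [-1.7994e+02  1.3000e-01 -1.6277e+02] F [-0.3  0.1 -0.7] w 75.3 ff 0.0 q [-0.15  0.67  1.59  0.    0.89 -2.03]
to 583.9 -13.7 2.0 cm [ 0.04 -0.04  2.61] turn -0.07
```

```bash
python3 -m crank '[[[0.82,0,0,1.2,0],[0.82,0,0,2.2,0],[0.82,0,0,2.6,0],[0.82,0,0,2.6,0],[0.6,0,0,2.6,0],[0.5,0,0,2.6,0],[0.5,0,0,2.6,0],[0.5,0,0,2.6,0],[0.5,0,0,2.6,0],[0.5,0,0,2.6,0]]]'
python3 -m crank '[[[0.5,0,0,-1,0],[0.5,0,0,-4,0],[0.5,0,0,-8,0],[0.5,0,4,-11,0],[0.5,0,8,-11,0],[0.5,0,12,-11,0],[0.5,0,16,-11,0],[0.5,0,20,-11,0],[0.5,0,23,-11,0],[0.5,0,25,-11,0]]]'; python3 held.py; python3 plan.py 597.7,349.4,75
```

```text
time: 9.65
tool_pos: [583.0, -13.2, 0.6]
tcp_rot: [3.141, -0.0, -2.841]
contact_force: [-1.2, -0.0, -0.6]
grip_width: 58.5
finger_force: 30.0
time: 10.65
tool_pos: [508.3, 227.8, 111.7]
tcp_rot: [3.141, 0.001, -2.839]
contact_force: [0.6, -1.0, -1.4]
grip_width: 58.3
finger_force: 30.0
n 116 z med 7.289569371436762
img box [301 204] [314 215]
-8 [303.1 203.6] [323.  215.9]
-4 [302.  203.9] [322.  216.2]
0 [300.9 204.2] [320.9 216.6]
4 [299.9 204.6] [319.9 217. ]
8 [298.8 204.9] [318.8 217.4]
12 [297.7 205.3] [317.8 217.8]
t 10.7 pos [507.5 229.8 111.7] rpy [ 1.7991e+02  5.0000e-02 -1.6263e+02] F [-1.4  1.8 -1.3] w 58.5 ff 30.0 q [ 0.29  0.51  1.59  0.    1.03 -1.59]
to 597.7 349.4 75.0 cm [-12.18   8.72   3.69] turn 0.07
```

```bash
python3 -m crank '[[[0.5,-3,2,0,0],[0.5,-6,4,0,0],[0.5,-9,6.5,0,0],[0.5,-12,8.7,0.3,0],[0.5,-12.1,8.7,1,0],[0.5,-12.1,8.7,2,0],[0.5,-12.1,8.7,3,0],[0.5,-12.1,8.7,3.3,0],[0.5,-12.1,8.7,3.3,0],[0.5,-12.1,8.7,3.3,0]]]'; python3 plan.py 597.4,349.2,59.5
```

```text
time: 11.7
tool_pos: [599.1, 344.1, 78.3]
tcp_rot: [3.142, 0.001, -2.842]
contact_force: [0.2, -0.3, -1.3]
grip_width: 58.4
finger_force: 30.0
t 11.7 pos [599.1 344.1  78.3] rpy [ 1.8000e+02  4.0000e-02 -1.6281e+02] F [ 0.2 -0.3 -1.3] w 58.4 ff 30.0 q [ 0.41  0.77  1.19  0.    1.18 -1.46]
to 597.4 349.2 59.5 cm [0.01 0.54 1.88] turn -0.11
```

```bash
python3 -m crank '[[[0.5,0,0.54,0.3,0],[0.5,0,0.54,0.8,0],[0.5,0,0.54,1.3,0],[0.5,0,0.54,1.7,0],[0.5,0,0.54,1.85,0],[0.5,0,0.54,1.85,0],[0.5,0,0.54,1.85,0],[0.66,0,0.54,1.85,0],[0.75,0,0.54,1.85,0],[0.8,0,0.54,1.85,0]]]'
python3 -m crank '[[[0.8,0,0,-2,0],[0.8,0,0,-5,0],[0.8,0,0,-8,0],[0.8,0,-3,-8.5,0],[0.8,0,-7,-8.5,0],[0.8,0,-11,-8.5,0],[0.8,0,-15.5,-8.5,0],[0.8,0,-20,-8.5,0],[0.8,0,-23,-8.5,0],[0.8,0,-25,-8.5,0]]]'; python3 pile.py 66; python3 plan.py 610.8,-180.7,60
```

```text
time: 12.7
tool_pos: [597.5, 349.7, 59.5]
tcp_rot: [3.141, 0.001, -2.841]
contact_force: [-0.0, 0.6, -0.1]
grip_width: 71.0
finger_force: 0.0
time: 13.7
tool_pos: [672.0, 108.2, 144.4]
tcp_rot: [-3.141, 0.0, -2.843]
contact_force: [-0.4, 0.1, 1.1]
grip_width: 73.9
finger_force: 0.0
centre (597.8474731445312, 350.1737976074219) (58.68007278442383, 61.96780776977539) jig xy 7.708459862937292 0.7137864548923023
z 63.501545975060296
t 13.75 pos [672.7 106.  144.3] rpy [-1.7991e+02  3.0000e-02 -1.6298e+02] F [ 0.5 -1.9  0. ] w 73.5 ff 0.0 q [ 0.04  0.7   1.15 -0.    1.29 -1.82]
to 610.8 -180.7 60.0 cm [ 14.31 -25.59   8.47] turn -0.28
```

```bash
python3 -m crank '[[[0.82,2.4,-4.3,0,0],[0.82,4.8,-8.6,0,0],[0.82,7.2,-12.9,0,0],[0.82,9.6,-17.2,0,0],[0.82,12,-21.5,2,0],[0.82,14.3,-25.8,4,0],[0.82,14.4,-26,7,0],[0.82,14.4,-26,8.5,0],[0.82,14.4,-26,8.5,0],[0.82,14.4,-26,8.5,0]]]'; python3 plan.py 610.8,-180.7,2
```

```text
time: 14.75
tool_pos: [611.4, -179.2, 59.7]
tcp_rot: [-3.142, 0.001, -2.84]
contact_force: [0.4, 0.0, -0.1]
grip_width: 75.4
finger_force: 0.0
t 14.75 pos [ 611.4 -179.2   59.7] rpy [-1.8000e+02  3.0000e-02 -1.6272e+02] F [ 0.4  0.  -0.1] w 75.4 ff 0.0 q [-0.41  0.7   1.39  0.    1.04 -2.28]
to 610.8 -180.7 2.0 cm [ 0.1  -0.12  5.77] turn -0.02
```

```bash
python3 -m crank '[[[0.82,0.1,-0.1,2,0],[0.82,0.1,-0.1,4,0],[0.82,0.1,-0.1,5.2,0],[0.82,0.1,-0.1,5.7,0],[0.82,0.1,-0.1,5.7,0],[0.6,0.1,-0.1,5.7,0],[0.5,0.1,-0.1,5.7,0],[0.5,0.1,-0.1,5.7,0],[0.5,0.1,-0.1,5.7,0],[0.5,0.1,-0.1,5.7,0]]]'
python3 -m crank '[[[0.5,0,0,-1,0],[0.5,0,0,-4,0],[0.5,0,0,-8,0],[0.5,0,4,-12,0],[0.5,-1,8,-12,0],[0.5,-2,12,-12,0],[0.5,-3,16,-12,0],[0.5,-4,20,-12,0],[0.5,-5,24.5,-12,0],[0.5,-6,29,-12,0]]]'; python3 held.py; python3 plan.py 597.4,349.4,90
```

```text
time: 15.75
tool_pos: [610.7, -181.6, 3.2]
tcp_rot: [-3.14, 0.001, -2.841]
contact_force: [-0.4, -0.3, 6.3]
grip_width: 57.6
finger_force: 30.0
time: 16.75
tool_pos: [580.9, 115.0, 122.5]
tcp_rot: [3.141, -0.0, -2.842]
contact_force: [1.4, 0.8, -0.8]
grip_width: 57.4
finger_force: 30.0
n 88 z med 4.590677934882926
img box [268 188] [279 199]
-8 [270.9 187.8] [289.7 198.9]
-4 [269.8 188.1] [288.7 199.3]
0 [268.7 188.4] [287.6 199.6]
4 [267.7 188.8] [286.6 199.9]
8 [266.6 189.1] [285.6 200.3]
12 [265.5 189.4] [284.5 200.6]
t 16.8 pos [579.6 122.1 122.5] rpy [ 179.76    0.   -162.58] F [-1.2  5.   0.1] w 58.2 ff 30.0 q [ 0.08  0.56  1.47  0.    1.11 -1.8 ]
to 597.4 349.4 90.0 cm [-8.5  21.14  3.34] turn 0.12
```

```bash
python3 -m crank '[[[0.5,-2,4,0,0],[0.5,-4,8.5,0,0],[0.5,-6,12.5,0,0],[0.5,-7.5,16.5,0,0],[0.5,-8.5,20,0,0],[0.5,-8.5,21.1,0,0],[0.5,-8.5,21.1,1.5,0],[0.5,-8.5,21.1,3,0],[0.5,-8.5,21.1,3,0],[0.5,-8.5,21.1,3,0]]]'; python3 plan.py 597.4,349.2,70
```

```text
time: 17.8
tool_pos: [600.3, 339.0, 91.8]
tcp_rot: [-3.141, -0.001, -2.842]
contact_force: [0.2, -0.0, -0.0]
grip_width: 58.0
finger_force: 30.0
t 17.8 pos [600.3 339.   91.8] rpy [-1.7999e+02 -8.0000e-02 -1.6285e+02] F [ 0.2 -0.  -0. ] w 58.0 ff 30.0 q [ 0.4   0.76  1.18 -0.    1.2  -1.47]
to 597.4 349.2 70.0 cm [-0.03  1.06  2.18] turn -0.15
```

```bash
python3 -m crank '[[[0.5,0,0.5,0,0],[0.5,0,1.05,0.5,0],[0.5,0,1.05,1,0],[0.5,0,1.05,1.5,0],[0.5,0,1.05,1.9,0],[0.5,0,1.05,2.1,0],[0.5,0,1.05,2.15,0],[0.5,0,1.05,2.15,0],[0.5,0,1.05,2.15,0],[0.5,0,1.05,2.15,0]]]'; python3 held.py
```

```text
time: 18.8
tool_pos: [597.3, 350.2, 71.0]
tcp_rot: [3.141, 0.0, -2.841]
contact_force: [-0.1, -0.1, -1.5]
grip_width: 57.9
finger_force: 30.0
n 230 z med 1.2289611193970842
img box [284 242] [304 261]
-8 [286.1 240.4] [307.7 255.3]
-4 [284.9 240.8] [306.6 255.8]
0 [283.7 241.2] [305.4 256.3]
4 [282.5 241.7] [304.2 256.8]
8 [281.3 242.1] [303.1 257.3]
12 [280.1 242.6] [301.9 257.8]
```

```bash
python3 -m crank '[[[0.5,0,-0.1,0.1,0],[0.5,0,-0.1,0.15,0],[0.5,0,-0.1,0.15,0],[0.5,0,-0.1,0.15,0],[0.6,0,-0.1,0.15,0],[0.66,0,-0.1,0.15,0],[0.75,0,-0.1,0.15,0],[0.8,0,-0.1,0.15,0],[0.8,0,-0.1,0.15,0],[0.8,0,-0.1,0.15,0]]]'
python3 -m crank '[[[0.8,0,0,-2,0],[0.8,0,0,-5,0],[0.8,0,0,-8,0],[0.6,4,0,-8.5,8],[0.5,8,0,-8.5,16],[0.5,12,0,-8.5,24],[0.5,14.5,0,-8.5,32],[0.5,15,0,-8.5,40],[0.5,15,0,-8.5,48],[0.5,15,0,-8.5,56]]]'
python3 -m crank '[[[0.5,0,0,0,8],[0.5,0,0,0,16],[0.5,0,0,0,24],[0.5,0,0,0,32],[0.5,0,0,0,34],[0.5,0,0,0,34],[0.5,0,0,0,34],[0.5,0,0,0,34],[0.5,0,0,0,34],[0.5,0,0,0,34]]]'
python3 - <<'E'
from h import *
snap('top','pile',(165,155,245,275),5); 
E
python3 pile.py 74; python3 plan.py 445.3,302.0,60,107.3 445.3,302.0,14,107.3
```

```text
time: 19.85
tool_pos: [597.5, 349.2, 69.3]
tcp_rot: [3.142, 0.0, -2.841]
contact_force: [-0.2, -0.6, 0.3]
grip_width: 73.6
finger_force: 0.0
time: 20.85
tool_pos: [454.0, 304.8, 154.7]
tcp_rot: [3.141, 0.0, 2.459]
contact_force: [-0.7, -0.8, 0.6]
grip_width: 45.8
finger_force: 0.0
time: 21.85
tool_pos: [454.2, 304.8, 154.2]
tcp_rot: [3.142, -0.0, 1.872]
contact_force: [-0.7, -0.5, -0.3]
grip_width: 45.7
finger_force: 0.0
centre (597.8159790039062, 349.90435791015625) (59.126007080078125, 63.28388214111328) jig xy 7.598265896008591 0.4659015602157299
z 71.4495338578227
t 21.95 pos [454.2 304.8 154.2] rpy [180.    -0.   107.23] F [ 0.3 -0.2  0.6] w 45.8 ff 0.0 q [0.45 0.45 1.57 0.   1.12 0.15]
to 445.3 302.0 60.0 cm [-0.   -0.93  9.42] turn -0.07
to 445.3 302.0 14.0 cm [-0.   -0.93 14.02] turn -0.07
```

View pics/pile.png

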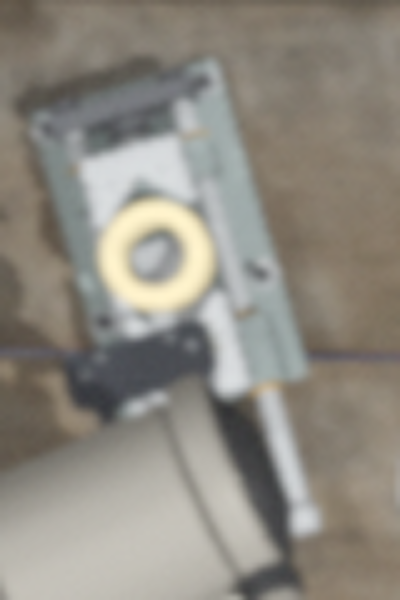

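The pile is square: a single 60 mm ring outline centred at (157,254), with a top height that fits three washers. Now the bar.

```bash
python3 -m crank '[[[0.5,0,-0.5,3,0],[0.5,0,-0.93,6,0],[0.5,0,-0.93,8.5,0],[0.5,0,-0.93,10,0],[0.5,0,-0.93,11,0],[0.5,0,-0.93,12,0],[0.5,0,-0.93,13,0],[0.5,0,-0.93,13.6,0],[0.5,0,-0.93,13.9,0],[0.5,0,-0.93,13.9,0]]]'; python3 - <<'E'
from h import *
snap('side','bar',(265,195,365,275),7)
t=bot.get_obs()['tool_pos'];print((proj('side',[t,[445.3,302,39],[t[0],t[1],39]])-[265,195])*7)
E
python3 plan.py 445.3,302,14,107.3
```

```text
time: 22.95
tool_pos: [445.3, 302.0, 15.1]
tcp_rot: [-3.141, -0.0, 1.871]
contact_force: [0.5, 0.3, 0.3]
grip_width: 46.3
finger_force: 0.0
[[501.49535605 366.06446911]
 [506.22603596 321.24766472]
 [505.92920679 321.49766277]]
t 23.0 pos [445.5 302.1  15.4] rpy [ 1.7998e+02 -1.0000e-02  1.0722e+02] F [ 1.6 -0.2 -0.5] w 45.9 ff 0.0 q [0.45 0.62 1.73 0.   0.79 0.15]
to 445.3 302.0 14.0 cm [-0.01 -0.02  0.14] turn -0.08
```

View pics/bar.png

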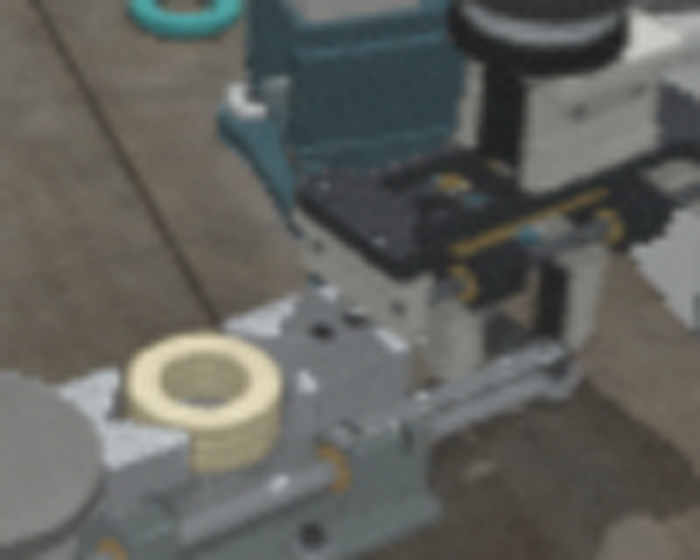

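The picture shows the three-washer pile at (205,400) between the jaws, and the fingers straddling the bar near (510,330) with clearance to the block. Now close on the bar.

```bash
python3 -m crank '[[[0.4,0,0,0,0],[0.3,0,0,0,0],[0.25,0,0,0,0],[0.2,0,0,0,0],[0.1,0,0,0,0],[0.1,0,0,0,0],[0.1,0,0,0,0],[0.1,0,0,0,0],[0.1,0,0,0,0],[0.1,0,0,0,0]]]'; cat > st.py <<'E'
from h import *
R=[]
for _ in range(3):
    bot.capture('top'); o=bot.get_obs(); R.append(np.r_[o['tool_pos'],o['contact_force'],o['grip_width']])
r=np.mean(R,0); a=np.radians(17.3); ex=np.array([np.cos(a),np.sin(a)]); ey=np.array([-ex[1],ex[0]])
s=np.array([590.7,347.2])
print('t',o['time'],'jig x %.2f y %.2f z %.2f Fx %.2f Fy %.2f Fz %.2f w %.1f'%((r[:2]-s)@ex,(r[:2]-s)@ey,r[2],r[3:5]@ex,r[3:5]@ey,r[5],r[6]),'moment',o['moment'].round(2))
E
python3 st.py
```

```text
time: 24.0
tool_pos: [445.0, 302.0, 15.3]
tcp_rot: [-3.141, 0.0, 1.871]
contact_force: [-3.8, -1.3, 5.1]
grip_width: 17.0
finger_force: 30.0
t 24.15 jig x -152.57 y 0.14 z 15.32 Fx -4.34 Fy 0.09 Fz 5.43 w 17.1 moment [-0.29  0.68  0.05]
```

```bash
python3 -m crank '[[[0.1,0,-0.05,0,0],[0.1,0,-0.1,0,0],[0.1,0,-0.15,0,0],[0.1,0,-0.2,0,0],[0.1,0,-0.2,0,0],[0.1,0,-0.2,0,0],[0.1,0,-0.2,0,0],[0.1,0,-0.2,0,0],[0.1,0,-0.2,0,0],[0.1,0,-0.2,0,0]]]'; python3 st.py
python3 -m crank '[[[0.1,0,-0.1,0,0],[0.1,0,-0.2,0,0],[0.1,0,-0.3,0,0],[0.1,0,-0.4,0,0],[0.1,0,-0.5,0,0],[0.1,0,-0.6,0,0],[0.1,0,-0.7,0,0],[0.1,0,-0.8,0,0],[0.1,0,-0.8,0,0],[0.1,0,-0.8,0,0]]]'; python3 st.py
```

```text
time: 25.15
tool_pos: [443.6, 301.5, 15.3]
tcp_rot: [3.141, -0.0, 1.871]
contact_force: [4.0, 0.7, -0.3]
grip_width: 16.8
finger_force: 30.0
t 25.3 jig x -154.07 y 0.14 z 15.35 Fx 4.42 Fy 0.02 Fz 0.67 w 17.0 moment [ 0.08 -0.7   0.04]
time: 26.3
tool_pos: [436.6, 299.3, 15.4]
tcp_rot: [3.14, -0.0, 1.871]
contact_force: [6.9, 0.9, -1.4]
grip_width: 17.2
finger_force: 30.0
t 26.45 jig x -161.41 y 0.08 z 15.37 Fx 6.85 Fy -0.88 Fz -0.95 w 17.1 moment [ 0.18 -0.95  0.13]
```

```bash
python3 -m crank '[[[0.1,0,-0.1,0,0],[0.1,0,-0.2,0,0],[0.1,0,-0.3,0,0],[0.1,0,-0.4,0,0],[0.1,0,-0.4,0,0],[0.1,0,-0.4,0,0],[0.1,0,-0.4,0,0],[0.1,0,-0.4,0,0],[0.1,0,-0.4,0,0],[0.1,0,-0.4,0,0]]]'; python3 st.py
python3 -m crank '[[[0.1,0,-0.05,0,0],[0.1,0,-0.1,0,0],[0.1,0,-0.15,0,0],[0.1,0,-0.2,0,0],[0.1,0,-0.2,0,0],[0.1,0,-0.2,0,0],[0.1,0,-0.2,0,0],[0.1,0,-0.2,0,0],[0.1,0,-0.2,0,0],[0.1,0,-0.2,0,0]]]'; python3 st.py
python3 -m crank '[[[0.1,0,-0.05,0,0],[0.1,0,-0.1,0,0],[0.1,0,-0.15,0,0],[0.1,0,-0.2,0,0],[0.1,0,-0.2,0,0],[0.1,0,-0.2,0,0],[0.1,0,-0.2,0,0],[0.1,0,-0.2,0,0],[0.1,0,-0.2,0,0],[0.1,0,-0.2,0,0]]]'; python3 st.py
```

```text
time: 27.45
tool_pos: [433.1, 298.2, 15.4]
tcp_rot: [3.139, -0.0, 1.871]
contact_force: [7.6, 1.1, -2.6]
grip_width: 17.0
finger_force: 30.0
t 27.6 jig x -165.04 y 0.07 z 15.37 Fx 8.22 Fy -0.85 Fz -2.31 w 17.1 moment [ 0.19 -1.22  0.03]
time: 28.6
tool_pos: [431.5, 297.7, 15.4]
tcp_rot: [3.138, -0.0, 1.871]
contact_force: [10.1, 1.4, -3.3]
grip_width: 17.3
finger_force: 30.0
t 28.75 jig x -166.72 y 0.06 z 15.38 Fx 8.99 Fy -0.84 Fz -3.00 w 17.1 moment [ 0.14 -1.27  0.04]
time: 29.75
tool_pos: [430.3, 297.3, 15.4]
tcp_rot: [3.137, -0.0, 1.871]
contact_force: [10.3, 2.4, -5.2]
grip_width: 17.3
finger_force: 30.0
t 29.9 jig x -168.02 y 0.06 z 15.40 Fx 10.91 Fy -1.63 Fz -5.50 w 16.9 moment [ 0.23 -1.64  0.01]
```

```bash
python3 -m crank '[[[0.1,0,-0.05,0,0],[0.1,0,-0.1,0,0],[0.1,0,-0.15,0,0],[0.1,0,-0.2,0,0],[0.1,0,-0.25,0,0],[0.1,0,-0.3,0,0],[0.1,0,-0.3,0,0],[0.1,0,-0.3,0,0],[0.1,0,-0.3,0,0],[0.1,0,-0.3,0,0]]]'; python3 st.py; python3 - <<'E'
from h import *
I=np.mean([bot.capture('side')[0].astype(float) for _ in range(8)],0)
np.save('avg1',I)
a=cv2.resize(np.clip(I,0,255).astype(np.uint8)[235:265,300:350,::-1],None,fx=15,fy=15,interpolation=cv2.INTER_CUBIC)
cv2.imwrite('pics/strip.png',cv2.convertScaleAbs(a,alpha=1.3))
E
```

```text
time: 30.9
tool_pos: [428.1, 296.6, 15.4]
tcp_rot: [3.136, -0.0, 1.871]
contact_force: [13.1, 3.0, -7.5]
grip_width: 17.2
finger_force: 30.0
t 31.05 jig x -170.31 y 0.06 z 15.41 Fx 12.97 Fy -1.10 Fz -7.63 w 17.0 moment [ 0.29 -1.99  0.06]
```

View pics/strip.png

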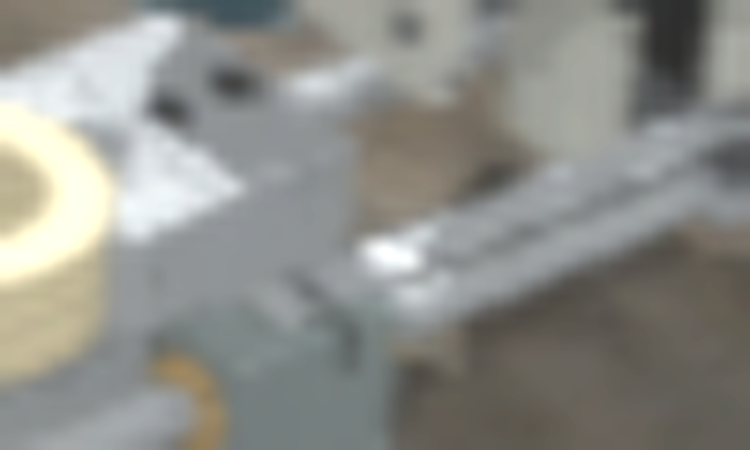

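```bash
python3 - <<'E'
from h import *
a=np.radians(17.3); ex=np.array([np.cos(a),np.sin(a),0]);ey=np.array([-ex[1],ex[0],0]); s=np.array([590.7,347.2,0])
J=lambda x,y,z:s+ex*x+ey*y+np.array([0,0,z])
f=lambda P:(proj('side',P)-[300,235]+.5)*15
b=f([J(-70,36,49)])[0]; print(b,'dx-1:',f([J(-80,36,49)])[0]-b,'dy+10:',f([J(-70,46,49)])[0]-b)
# which jig point is the tick?
for px in((343,332),(345,345),(315,292)): 
    w=onplane('side',[(px[0]/15+300-.5,px[1]/15+235-.5)],49)[0]-s; print(px,w@ex,w@ey)
# strip profiles along jig x for several y lines
I=np.load('avg1.npy').mean(2).astype(np.float32)
z=np.load('last_side.npz')['im'].astype(np.float32).mean(2)
xs=np.arange(-100,-35,1.)
for y in(29,31,33,35,37,39,41,43,45):
    p=proj('side',[J(x,y,49) for x in xs]).astype(np.float32)
    for n,g in(('now',I),('rest',z)):
        v=cv2.remap(g,p[:,0].reshape(1,-1),p[:,1].reshape(1,-1),cv2.INTER_CUBIC)[0]
        print(y,n,' '.join('%d'%k for k in v[8:55]))
E
```

```text
[362.16831103 279.31161837] dx-1: [ 41.14756719 -17.19978561] dy+10: [33.24495361 26.60168814]
(343, 332) -56.65106917449325 46.96525437642584
(345, 345) -54.46045042882503 50.3185165816561
(315, 292) -60.013006085511776 34.26297390728393
29 now 133 138 143 145 143 142 141 142 144 149 160 170 173 177 174 165 150 136 126 117 114 115 117 116 116 116 115 113 111 107 103 99 98 99 103 107 111 116 118 119 119 117 115 112 109 107 106
29 rest 109 106 104 102 100 98 96 97 100 107 119 131 138 141 137 130 121 113 110 108 110 114 116 116 116 116 115 115 115 115 115 116 116 117 117 117 117 118 119 119 120 119 119 118 117 115 112
31 now 139 148 156 160 161 161 161 163 165 169 179 190 198 199 194 185 172 155 141 132 125 121 120 121 120 120 120 119 115 110 103 97 94 95 100 107 113 116 119 121 121 120 117 113 108 104 102
31 rest 120 120 118 117 115 113 111 110 110 113 122 135 146 150 147 141 132 125 120 119 119 120 121 121 120 120 119 119 119 119 119 119 119 119 119 120 120 121 121 122 122 122 121 121 120 118 114
33 now 128 135 142 146 151 154 158 165 176 184 188 194 200 201 198 188 175 163 152 139 1
[... 1887 characters left out ...]
36 134 132 135 139 145 149 151 149 143 134 126 119 114 111 110 109 107 104 101 97 92 88 86 85 86 88 92 95 97 100 103 105 106 105 104 103
43 rest 111 110 109 109 109 108 107 105 103 101 100 100 100 101 104 107 109 109 108 106 105 104 105 106 107 108 108 106 103 99 96 91 88 88 94 103 111 116 117 113 109 108 108 107 106 105 105
45 now 116 115 116 116 116 118 121 127 136 142 145 145 144 145 150 156 160 160 156 150 142 133 126 120 115 110 107 105 103 100 97 92 87 84 82 84 87 91 96 100 102 103 103 103 102 102 103
45 rest 116 116 116 117 118 119 119 116 114 113 111 110 110 110 111 113 115 114 113 111 109 108 107 107 107 105 104 104 102 99 94 90 86 82 81 86 94 101 107 111 110 108 105 104 103 103 104
```

```bash
python3 - <<'E'
from h import *
a=np.radians(17.3); ex=np.array([np.cos(a),np.sin(a),0]);ey=np.array([-ex[1],ex[0],0]); s=np.array([590.7,347.2,0])
J=lambda x,y,z:s+ex*x+ey*y+np.array([0,0,z])
I=np.load('avg1.npy').mean(2).astype(np.float32)
z=np.load('last_side.npz')['im'].astype(np.float32).mean(2)
xs=np.arange(-75,-25,.25)
def prof(g,y):
    p=proj('side',[J(x,y,49) for x in xs]).astype(np.float32)
    return cv2.remap(g,p[:,0].reshape(1,-1),p[:,1].reshape(1,-1),cv2.INTER_CUBIC)[0]
def cen(v,lo,hi):
    k=(xs>lo)&(xs<hi); b=np.interp(xs[k],[lo,hi],[v[k][0],v[k][-1]]); w=np.clip(b-v[k],0,None); return (w*xs[k]).sum()/w.sum(), xs[k][v[k].argmin()], w.max()
for y in(31,33,35,37,39):
    n=prof(I,y); r=prof(z,y)
    print(y,'now',np.round(cen(n,-66,-52),2),'rest',np.round(cen(r,-48,-34),2), ' '.join('%d'%q for q in r[100:200:4]))
E
```

```text
31 now [-59.6  -59.75  26.28] rest [-42.09 -41.75  27.32] 121 121 120 118 114 108 103 97 95 96 102 111 118 124 127 126 124 119 114 109 105 100 94 88 85
33 now [-59.35 -59.5   31.58] rest [-41.94 -41.75  30.52] 122 123 121 119 115 108 101 95 92 93 98 107 115 121 124 124 122 119 115 110 103 98 93 89 85
35 now [-59.1  -59.25  31.95] rest [-41.65 -41.5   29.89] 125 126 127 125 120 113 105 98 94 95 99 106 111 117 120 121 120 117 113 108 102 95 90 87 86
37 now [-58.93 -59.25  26.35] rest [-41.   -41.25  21.68] 127 129 129 129 126 120 114 108 104 103 105 108 112 115 117 119 120 118 115 109 103 97 92 90 89
39 now [-58.53 -58.75  21.99] rest [-39.85 -40.25  10.8 ] 122 124 124 123 122 120 117 114 110 108 107 108 108 109 110 112 114 113 110 107 102 98 96 95 96
```

The strip line shows clearly in both averaged profiles. It has moved 17.5 mm by vision and 17.7 mm by encoder, so about 2.4 mm remains.

```bash
python3 -m crank '[[[0.1,0,-0.05,0,0],[0.1,0,-0.1,0,0],[0.1,0,-0.15,0,0],[0.1,0,-0.2,0,0],[0.1,0,-0.25,0,0],[0.1,0,-0.3,0,0],[0.1,0,-0.3,0,0],[0.1,0,-0.3,0,0],[0.1,0,-0.3,0,0],[0.1,0,-0.3,0,0]]]'; python3 st.py; cat > disp.py <<'E'
from h import *
a=np.radians(17.3); ex=np.array([np.cos(a),np.sin(a),0]);ey=np.array([-ex[1],ex[0],0]); s=np.array([590.7,347.2,0])
J=lambda x,y,z:s+ex*x+ey*y+np.array([0,0,z])
I=np.mean([bot.capture('side')[0].astype(float) for _ in range(8)],0).mean(2).astype(np.float32)
z=np.load('last_side.npz')['im'].astype(np.float32).mean(2)
xs=np.arange(-75,-25,.25)
def prof(g,y):
    p=proj('side',[J(x,y,49) for x in xs]).astype(np.float32)
    return cv2.remap(g,p[:,0].reshape(1,-1),p[:,1].reshape(1,-1),cv2.INTER_CUBIC)[0]
T=prof(z,33)
def tmpl(y):
    n=prof(I,y); r=prof(z,y); k=(xs>-47)&(xs<-37); t=r[k]; L=k.sum(); best=[]
    for i in range(0,120):
        w=n[i:i+L]
        best.append(np.corrcoef(w,t)[0,1])
    i=int(np.argmax(best)); return xs[k][0]-xs[i],best[i]
for y in(31,32,33,34,35,36):
    n=prof(I,y); k=(xs>-69)&(xs<-54); print(y,'template shift',np.round(tmpl(y),2),'min',xs[k][n[k].argmin()], 'rest min',xs[(xs>-48)&(xs<-34)][prof(z,y)[(xs>-48)&(xs<-34)].argmin()])
E
python3 disp.py
```

```text
time: 32.45
tool_pos: [425.9, 295.9, 15.4]
tcp_rot: [3.134, -0.001, 1.871]
contact_force: [14.8, 2.9, -9.2]
grip_width: 16.9
finger_force: 30.0
t 32.6 jig x -172.55 y 0.04 z 15.42 Fx 15.28 Fy -1.91 Fz -9.76 w 17.0 moment [ 0.39 -2.36  0.07]
31 template shift [19.5   0.99] min -61.5 rest min -41.75
32 template shift [19.5   0.99] min -61.5 rest min -41.75
33 template shift [19.75  1.  ] min -61.5 rest min -41.75
34 template shift [20.  1.] min -61.5 rest min -41.75
35 template shift [20.    0.99] min -61.5 rest min -41.5
36 template shift [20.25  0.98] min -61.5 rest min -41.5
```

```bash
python3 -m crank '[[[0.1,0,-0.01,0,0],[0.1,0,-0.02,0,0],[0.1,0,-0.03,0,0],[0.1,0,-0.03,0,0],[0.1,0,-0.03,0,0],[0.1,0,-0.03,0,0],[0.1,0,-0.03,0,0],[0.1,0,-0.03,0,0],[0.1,0,-0.03,0,0],[0.1,0,-0.03,0,0]]]'; python3 st.py; python3 disp.py; python3 - <<'E'
from h import *
a=[bot.capture('side')[0].astype(float) for _ in range(6)]
o=np.mean(a,0).astype(np.uint8)[225:275,265:355,::-1]
cv2.imwrite('pics/final.png',cv2.resize(o,None,fx=8,fy=8,interpolation=cv2.INTER_CUBIC))
E
python3 st.py; python3 pile.py 74
```

```text
time: 34.0
tool_pos: [425.8, 295.9, 15.4]
tcp_rot: [3.134, -0.001, 1.871]
contact_force: [16.6, 3.7, -9.2]
grip_width: 16.9
finger_force: 30.0
t 34.15 jig x -172.70 y 0.05 z 15.43 Fx 16.51 Fy -1.77 Fz -9.84 w 17.3 moment [ 0.36 -2.48 -0.01]
31 template shift [19.5   0.99] min -61.5 rest min -41.75
32 template shift [19.5   0.99] min -61.5 rest min -41.75
33 template shift [19.75  1.  ] min -61.5 rest min -41.75
34 template shift [20.  1.] min -61.5 rest min -41.75
35 template shift [20.25  0.99] min -61.5 rest min -41.5
36 template shift [20.25  0.99] min -61.5 rest min -41.5
t 35.0 jig x -172.69 y 0.04 z 15.43 Fx 16.25 Fy -1.45 Fz -9.96 w 17.0 moment [ 0.42 -2.42  0.04]
centre (588.5931396484375, 346.2022399902344) (58.44371795654297, 59.96791076660156) jig xy -2.3082564309625004 -0.32609481289034437
z 72.12253915652227
```

View pics/final.png

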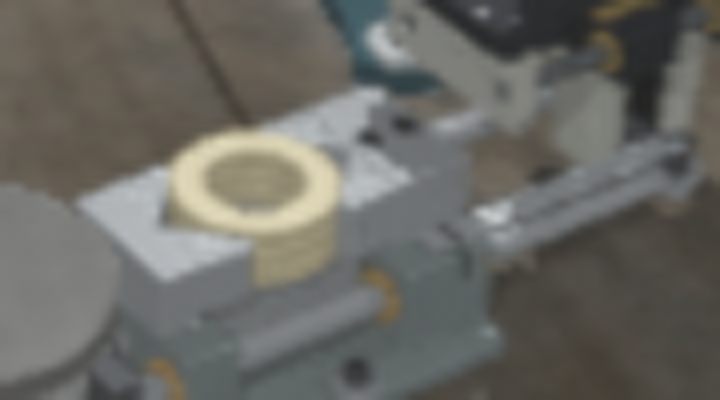

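The pile at (255,205) is nipped by both Vs. The index line runs unbroken across strip and block at (450–468, 230–265). The draw is 19.8 mm by vision and 20.1 mm by encoder, and the pull is 16.3 N, as described for the mark.

```bash
python3 -c "
from plant import bot
print(bot.close_job())"
```

```text
the job is handed in; nothing more can be done
None
```

The three bronze washers are stacked flat and squarely in the clamp and nipped by the jaws. The bar is drawn to the mark (20 mm, about 16 N) and still held; the other things on the bench were left alone, and I handed the job in.

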